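# Snap the lid rim of the biscuit box shut section by section

## Robot

A 7-joint arm with a two-finger parallel gripper is mounted at the origin on the work surface. World frame = base frame: x ahead of the robot, y to its left, z up, the work surface at z = 0. Lengths are in m, angles in rad, forces in N, time in s.
With the tool pointing down it reaches from about 0.425 to 0.925 m from the base axis. Payload 6.8 kg.
Tool frame: the origin (TCP) lies midway between the tips of the shut fingers; the grasp point (between the pads) lies 19 mm behind it; z points along the fingers, y is the line along which they close (so a half turn about z gives the same grasp; the last joint's range is limited). The gripper opens to 85 mm and grips with 20 to 120 N. Pads are 22 mm wide; open, the fingers measure 114 mm over their backs; the gripper's body (76 mm by 85 mm) begins 54 mm behind the grasp point. The pads swing forward as they close: fully open they stand 13 mm farther back than shut.
Start: joints at [1.176, 0.477, 0.022, 1.555, -0.011, 1.109, -0.083], TCP at [0.191, -0.647, 0.231] pointing down, gripper open.
Joint ranges: [-2.96, 2.96], [-0.34, 2.1], [-1.41, 1.46], [0.24, 2.44], [-1.37, 4.51], [0.17, 1.92], [-2.96, 2.96]. Speed limits (rad/s): [2.39, 2.39, 3.14, 3.14, 3.14, 3.14, 3.14].

## Interface

Orientations are given as a rotation vector (axis times angle).
In Python, from bench import status, vision, r gives the robot as it stands. The module is installed in compiled form; this text tells all that it offers.
- The arm moves only by the shell command python3 -m handwheel 'ROWS' [OPENING] [FORCE]. ROWS is JSON, a list of rows, each an object with "dp": the shift along the tool's x, y, z in m, a list of three; "delta_rot": the turn, a rotation vector about the tool's x, y, z in rad, a list of three. In form: [{"dp": [x, y, z], "delta_rot": [rx, ry, rz]}, ...]. A call has 1 to 12 rows; each row is the pose to reach, as a shift and turn from the pose commanded when the call began, along the tool's axes at that moment; what a row does not reach only later rows make up. A row lasts 1/8 s, in which the tool goes at most 62.5 mm and 10.7 degrees, less where a joint would pass 70% of its speed; a pose out of reach is approached as far as the arm can. A call with a gripper value outside its range is refused whole. OPENING is the opening, from 0 (shut) to 1 (fully open), set as the call begins (- or left out, the last holds). The fingers move at their own pace and stop on an object; FORCE is the grip in N (left out, the last holds). Time passes only in rows, so rows that repeat a pose let the fingers close. It gives the time, the measured TCP pose, the force, the opening and the grip force at its end, in the units of the state.
- status.get_obs(): the state, without advancing time (a new reading comes with each control period).
- vision.grab_frame(name): name is "scene" or "top"; returns a dict with "img" (420x560x3 uint8, blue, green, red), "fovy" (degrees; the focal length in pixels is half the picture's height over the tangent of half this angle, whatever the lens; pixels are square), "cx", "cy" (the principal point, pixels), "world_from_camera" (4x4, takes a point from camera to world coordinates). Camera axes: x right, y up, looking along -z (the intrinsics and any distortion apply to the point x, -y, -z); pixel columns grow to the right and rows downward; lengths in m; the calibration is good to about 2 mm. A picture is of the moment at which its call begins. There is no depth.
- r.hand_in(): hands the job in; it is judged then, once.
The state is a dict: "clock": time; "joints": joint angles; "qvel": joint speeds; "tau": joint torques, N m; "tcp_pos": TCP position; "orientation": TCP orientation; "contact_force": force on the tool from outside, world axes, zero at the start; "moment": the same for the moment, N m; "grip_width": finger opening in m; "gripper_force": force on a finger pad.
Only numpy, scipy, OpenCV 4.12 (cv2) and the standard library are available. Lean on these libraries where they do the work, as an engineer would, in place of code of your own. Each camera call takes 0.05 s, during which the arm holds its last target. There are 200 camera calls.

## Task

The lid of the clear biscuit box is lying on with all four teal rim sections still sprung up: press them down with the fingertips, one after another, until each clicks shut and stays flush. Start with the section that carries the orange pull tab and go round the lid clockwise as seen from above. Leave the box standing where it is, without lifting it or shoving it along, and leave the jug, mug, jar and bowl alone.

Things in the scene. Friction and masses are not known exactly. Their poses are not given: they have to be found in the camera images.
- box: clear storage box of oat biscuits, standing loose on the counter, about 0.9 kg, 170 x 130 mm at the foot, with a white lid (190 x 150 mm overall) on it. Origin: centre of its underside; z up, x along the long sides, the tab section lies at -x, any yaw. 
- lid_top (a point): centre of the lid at flush height, 118 mm above the counter; axes as the box. On each side of the lid a teal rim flap is hinged along its inner edge; all four start up, outer edges 12 mm above flush. Shut, their tops are level at 118 mm, flush with the fixed white corner pieces (30 x 30 mm); the white middle panel lies at 113 mm
- rim_tab (a joint): press angle of the teal rim section with the orange pull tab, on a short side of the lid (box frame -x side), 30 x 76 mm; the tab sticks 15 mm out past its edge; pressed first. 0 = sprung up, 0.42 = shut and flush. It snaps over at about 0.21 and then stays shut; released before, it springs up again. Pressing at its press point takes about 10 N at first, then less
- rim_tab_press (a point): point to press on rim_tab: on its top face, halfway along it, 10 mm in from its outer edge and 20 mm out from its hinge; it moves with the flap, 118 mm above the counter when shut, about 8 mm higher when up
- rim_two (a joint): press angle of the teal rim section on the long side next clockwise (seen from above) after the tab section (box frame +y side), 30 x 116 mm; pressed second. 0 = sprung up, 0.42 = shut and flush. It snaps over at about 0.21 and then stays shut; released before, it springs up again. Pressing at its press point takes about 10 N at first, then less
- rim_two_press (a point): point to press on rim_two: on its top face, halfway along it, 10 mm in from its outer edge and 20 mm out from its hinge; it moves with the flap, 118 mm above the counter when shut, about 8 mm higher when up
- rim_three (a joint): press angle of the teal rim section on the short side across from the tab (box frame +x side), 30 x 76 mm; pressed third. 0 = sprung up, 0.42 = shut and flush. It snaps over at about 0.21 and then stays shut; released before, it springs up again. Pressing at its press point takes about 10 N at first, then less
- rim_three_press (a point): point to press on rim_three: on its top face, halfway along it, 10 mm in from its outer edge and 20 mm out from its hinge; it moves with the flap, 118 mm above the counter when shut, about 8 mm higher when up
- rim_four (a joint): press angle of the teal rim section on the other long side (box frame -y side), 30 x 116 mm; pressed last. 0 = sprung up, 0.42 = shut and flush. It snaps over at about 0.21 and then stays shut; released before, it springs up again. Pressing at its press point takes about 10 N at first, then less
- rim_four_press (a point): point to press on rim_four: on its top face, halfway along it, 10 mm in from its outer edge and 20 mm out from its hinge; it moves with the flap, 118 mm above the counter when shut, about 8 mm higher when up
- jug: bystander: clear cereal jug with a side handle and a steel lid lever, 92 mm across, 200 mm tall (223 mm with the lever); origin under its centre
- mug: bystander: blue mug with handle, 82 mm across, 92 mm tall; origin under its centre
- jar: bystander: amber glass jar with a steel cap, 68 mm across, 110 mm tall; origin under its centre
- bowl: bystander: white cereal bowl, 130 mm across, 55 mm tall; origin under its centre

How it is judged:
By the outcome, as a careful person would: the job done as asked, in the order asked, and still so for the second after the job is handed in, with the robot touching nothing.
It also fails if it takes over 48 s, if anything falls off the work surface, if the arm or the gripper's body presses on something with over 40 N, if the wrist force passes 120 N, or if a joint passes its speed limit or range.

## Working session

There is one attempt and no reset: what is moved stays moved. The work goes in short steps, Python scripts to look and compute and a shell command to move; the robot and the scene stay as the last step left them, time stands still between calls to the robot, and variables do not carry over. Pictures are saved under pics/ and viewed, at most 10 in all, crops included, and the job is handed in when it is done.

```bash
mkdir -p pics
python3 - <<'E'
from bench import status, vision
import cv2,pickle
for n in("scene","top"):
    f=vision.grab_frame(n); cv2.imwrite(f"pics/{n}0.png",f["img"]); pickle.dump(f,open(f"{n}0.pkl","wb"))
    print(n,{k:v for k,v in f.items() if k!="img"})
o=status.get_obs();print(o)
E
```

```text
scene {'fovy': 51.03963591617715, 'cx': 285.9629330734979, 'cy': 202.56012002533794, 'world_from_camera': array([[-7.79724578e-01, -5.40532485e-01,  3.15997176e-01,
         9.40009842e-01],
       [ 6.26122582e-01, -6.72889571e-01,  3.93941794e-01,
         4.46778196e-01],
       [-3.07132569e-04,  5.05019067e-01,  8.63108132e-01,
         1.06499821e+00],
       [ 0.00000000e+00,  0.00000000e+00,  0.00000000e+00,
         1.00000000e+00]])}
top {'fovy': 43.572111221491305, 'cx': 273.9117935960087, 'cy': 206.67486544264042, 'world_from_camera': array([[ 0.00804131,  0.97467282, -0.22349102,  0.28875013],
       [-0.99995692,  0.00680154, -0.00631651, -0.00825463],
       [-0.00463645,  0.22353218,  0.97468552,  1.39621392],
       [ 0.        ,  0.        ,  0.        ,  1.        ]])}
{'clock': 0.1, 'joints': array([ 1.17588554,  0.47776092,  0.02236616,  1.55637136, -0.01149634,
        1.10928867, -0.08309066]), 'qvel': array([ 0.00061036, -0.00310151,  0.00093895, -0.00352858, -0.00067186,
       -0.00050142,  0.00124282]), 'tau': array([ 4.43664918e-03, -5.97764218e+01,  1.61383621e+00, -2.81955117e+01,
        1.28178333e-02,  5.08918994e-03,  1.95872741e-05]), 'tcp_pos': array([ 0.19077357, -0.6469137 ,  0.2303863 ]), 'orientation': array([-3.10770236e+00, -4.48757394e-01,  5.96601636e-04]), 'contact_force': array([-0.30726199,  0.08321904,  0.89963845]), 'moment': array([ 0.01887733,  0.02773022, -0.01910109]), 'gripper_force': 0.0, 'grip_width': 0.08533313689781588}
```

View pics/scene0.png

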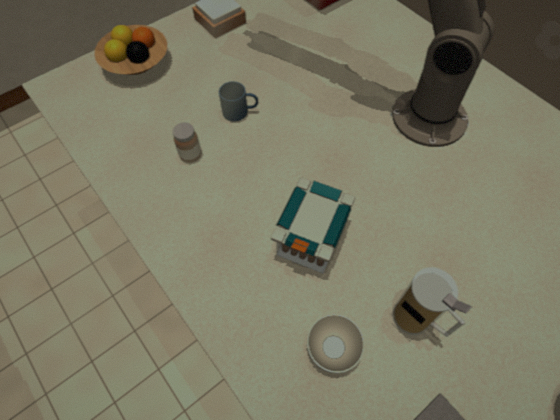

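View pics/top0.png

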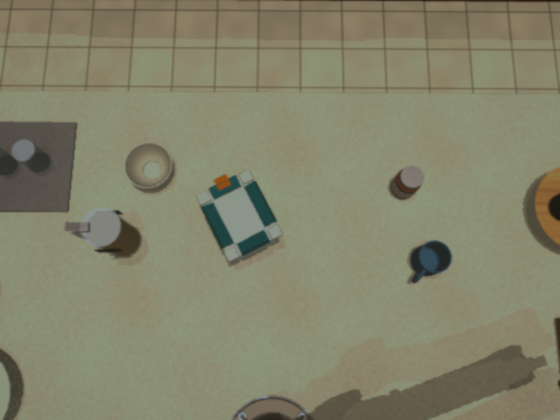

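The scene view shows the box mid-counter with its orange tab at about (300,246). In the top view the lid is centred near (240,217) with the tab at (222,182), clear of the jug (100,230) and bowl (150,167). I'll enlarge both.

Run:
```python
import cv2,numpy as np
a=cv2.imread("pics/top0.png")[160:275,185:295];b=cv2.imread("pics/scene0.png")[170:280,260:370]
a=cv2.resize(a,(400,418),interpolation=cv2.INTER_CUBIC);b=cv2.resize(b,(400,400),interpolation=cv2.INTER_CUBIC)
c=np.zeros((418,800,3),np.uint8);c[:,:400]=a;c[:400,400:]=b
cv2.imwrite("pics/crop.png",cv2.convertScaleAbs(c,alpha=1.4))
```

```text
(no output)
```

View pics/crop.png

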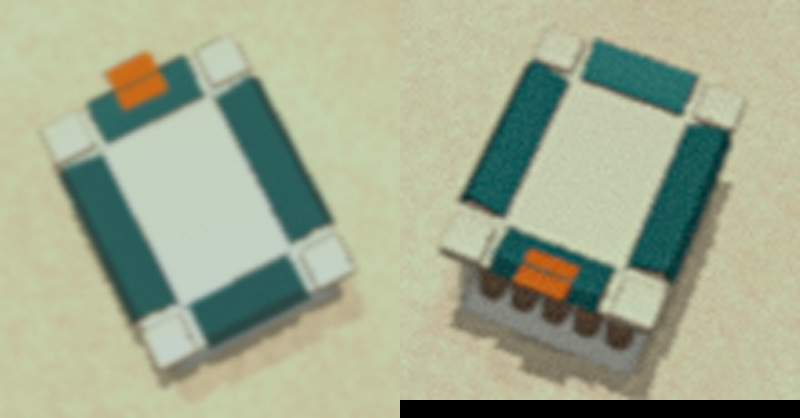

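The crop shows all four flaps up and the corner pieces clear. Their centres in crop pixels are:
- Top view: tab-left (69,139), tab-right (222,65), far-right (328,260), far-left (173,341).
- Scene view: the same corners at (238,298), (74,235), (159,50) and (318,106).

Next I'll fit the box pose.

Run:
```python
import numpy as np,pickle
from scipy.optimize import least_squares
from scipy.spatial.transform import Rotation as R
box=np.array([[-80,-60],[-80,60],[80,60],[80,-60]])/1e3
px={"top":np.array([[69,139],[222,65],[328,260],[173,341]])/3.636+[184.6,159.6],
"scene":np.array([[238,298],[74,235],[159,50],[318,106]])/3.636+[259.6,169.6]}
def ray(n):
    f=pickle.load(open(n+"0.pkl","rb"));F=210/np.tan(np.radians(f["fovy"]/2));T=f["world_from_camera"]
    p=px[n];d=np.c_[(p[:,0]-f["cx"])/F,-(p[:,1]-f["cy"])/F,-np.ones(4)]@T[:3,:3].T
    return T[:3,3]+d*((.118-T[2,3])/d[:,2:])
W={n:ray(n)[:,:2] for n in px}
def pts(v):return v[:2]+box@np.array([[np.cos(v[2]),np.sin(v[2])],[-np.sin(v[2]),np.cos(v[2])]])
for ks in(["top"],["scene"],["top","scene"]):
    s=least_squares(lambda v:np.concatenate([(pts(v)-W[k]).ravel() for k in ks]),[.5,0,-2.7])
    print(ks,s.x,np.round(s.fun*1e3,1))
v=s.x;c,sn=np.cos(v[2]),np.sin(v[2]);M=np.array([[c,-sn],[sn,c]])
for n,p in dict(tab=(-85,0),two=(0,65),three=(85,0),four=(0,-65)).items():
    q=v[:2]+M@np.array(p)/1e3;print(n,q,np.hypot(*q))
from bench import status
o=status.get_obs();Q=R.from_rotvec(o["orientation"]).as_matrix();print(Q,np.degrees(np.arctan2(Q[1,1],Q[0,1])))
```

```text
['top'] [ 0.56106753  0.08679216 -2.64874349] [-0.2  0.9  2.8 -0.3 -1.  -1.2 -1.7  0.6]
['scene'] [ 0.56365419  0.08733873 -2.64471981] [ 0.2  2.7  3.1 -1.3 -1.  -1.5 -2.2  0.1]
['top', 'scene'] [ 0.56236086  0.08706545 -2.64673915] [ 0.9  1.3  4.2  0.2  0.5 -1.  -0.4  0.7 -0.9  2.3  1.8 -1.8 -2.5 -1.7
 -3.5  0. ]
tab [0.63716412 0.12743218] 0.6497823260585275
two [0.59322954 0.02986296] 0.593980709257991
three [0.48755761 0.04669871] 0.48978892408246305
four [0.53149218 0.14426793] 0.5507242308463114
[[ 9.59148112e-01  2.82903736e-01 -6.12888157e-04]
 [ 2.82904365e-01 -9.59146812e-01  1.58542582e-03]
 [-1.39326833e-04 -1.69404692e-03 -9.99998555e-01]] -73.56639029585348
```

Both cameras agree to within 3 mm, and every press point is within reach. I'll shut the fingers and travel high, turning the tool x to line up with the box.

```bash
cat > h.py <<'E'
import numpy as np,sys
from bench import status
from scipy.spatial.transform import Rotation as R
P=dict(tab=(.637,.1275),two=(.593,.030),three=(.4875,.0465),four=(.5315,.144))
def go(n,z):
    o=status.get_obs();Q=R.from_rotvec(o["orientation"]).as_matrix()
    print("t",round(o["clock"],2),o["tcp_pos"].round(4),"F",o["contact_force"].round(1),"xyaw",np.degrees(np.arctan2(Q[1,0],Q[0,0])).round(2),"zax",Q[:,2].round(3),"w",round(o["grip_width"],4),"q",o["joints"].round(2))
    print(n,"dp",(Q.T@(np.array([*P[n],z])-o["tcp_pos"])).round(4))
go(sys.argv[1],float(sys.argv[2]))
E
python3 -m handwheel '[{"dp":[0.036,-0.034,0],"delta_rot":[0,0,-0.017]},{"dp":[0.072,-0.069,0],"delta_rot":[0,0,-0.035]},{"dp":[0.109,-0.103,0],"delta_rot":[0,0,-0.052]},{"dp":[0.145,-0.138,0],"delta_rot":[0,0,-0.07]},{"dp":[0.181,-0.172,0],"delta_rot":[0,0,-0.087]},{"dp":[0.217,-0.207,0],"delta_rot":[0,0,-0.104]},{"dp":[0.254,-0.241,0],"delta_rot":[0,0,-0.122]},{"dp":[0.29,-0.276,0],"delta_rot":[0,0,-0.139]},{"dp":[0.326,-0.31,0],"delta_rot":[0,0,-0.156]},{"dp":[0.362,-0.345,0],"delta_rot":[0,0,-0.174]},{"dp":[0.399,-0.38,0],"delta_rot":[0,0,-0.191]},{"dp":[0.435,-0.414,0],"delta_rot":[0,0,-0.208]}]' 0 20; python3 h.py tab 0.16
```

```text
clock: 1.6
tcp_pos: [0.4915, -0.1258, 0.2312]
orientation: [3.046, 0.77, -0.0]
contact_force: [0.7, -0.6, 0.8]
grip_width: 0.0003
gripper_force: 0.0
t 1.6 [ 0.4915 -0.1258  0.2312] F [ 0.7 -0.6  0.8] xyaw 28.38 zax [-0. -0. -1.] w 0.0003 q [ 0.42  0.22 -0.34  1.93  0.09  1.   -1.03]
tab dp [ 0.2485 -0.1537  0.0711]
```

```bash
python3 -m handwheel '[{"dp":[0.041,-0.026,0.01],"delta_rot":[0,0,0]},{"dp":[0.083,-0.051,0.02],"delta_rot":[0,0,0]},{"dp":[0.124,-0.077,0.035],"delta_rot":[0,0,0]},{"dp":[0.165,-0.102,0.05],"delta_rot":[0,0,0]},{"dp":[0.207,-0.128,0.06],"delta_rot":[0,0,0]},{"dp":[0.249,-0.154,0.071],"delta_rot":[0,0,0]},{"dp":[0.249,-0.154,0.071],"delta_rot":[0,0,0]},{"dp":[0.249,-0.154,0.071],"delta_rot":[0,0,0]}]'; python3 h.py tab 0.118
python3 - <<'E'
from bench import vision
import cv2
a=vision.grab_frame("top")["img"][140:290,165:315];b=vision.grab_frame("scene")["img"][150:290,240:390]
import numpy as np
cv2.imwrite("pics/c1.png",np.hstack([cv2.resize(a,(400,400)),cv2.resize(b,(400,400))]))
E
```

```text
clock: 2.6
tcp_pos: [0.6366, 0.1257, 0.1597]
orientation: [3.045, 0.769, -0.002]
contact_force: [0.2, -0.5, -0.8]
grip_width: 0.0
gripper_force: 0.0
t 2.6 [0.6366 0.1257 0.1597] F [ 0.2 -0.5 -0.8] xyaw 28.34 zax [-0.001 -0.001 -1.   ] w 0.0 q [-0.01  0.54 -0.39  1.67  0.23  0.99 -1.56]
tab dp [ 0.0012 -0.0014  0.0417]
```

View pics/c1.png

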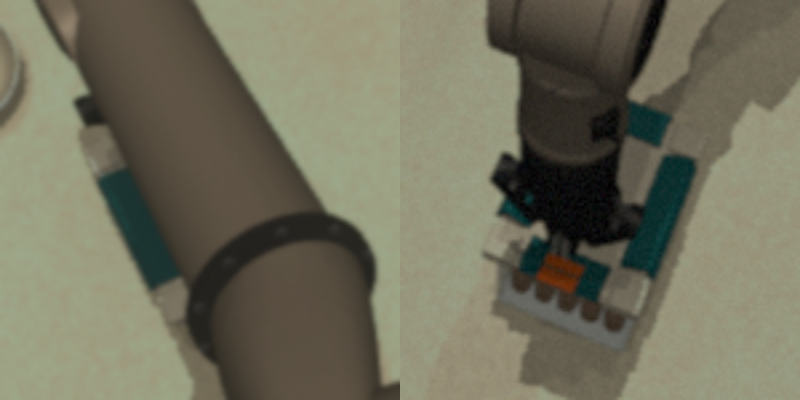

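The fingertips are centred over the tab section, with the tab at about (560,272) in the crop. Now I'll press down in small steps.

```bash
python3 -m handwheel '[{"dp":[0.001,-0.001,0.015],"delta_rot":[0,0,0]},{"dp":[0.001,-0.001,0.027],"delta_rot":[0,0,0]},{"dp":[0.001,-0.001,0.031],"delta_rot":[0,0,0]},{"dp":[0.001,-0.001,0.034],"delta_rot":[0,0,0]},{"dp":[0.001,-0.001,0.037],"delta_rot":[0,0,0]},{"dp":[0.001,-0.001,0.039],"delta_rot":[0,0,0]},{"dp":[0.001,-0.001,0.041],"delta_rot":[0,0,0]},{"dp":[0.001,-0.001,0.041],"delta_rot":[0,0,0]}]'; python3 h.py tab 0.118
```

```text
clock: 3.7
tcp_pos: [0.6367, 0.1275, 0.1185]
orientation: [3.046, 0.769, -0.003]
contact_force: [-1.0, -0.1, -0.7]
grip_width: 0.0001
gripper_force: 0.0
t 3.7 [0.6367 0.1275 0.1185] F [-1.  -0.1 -0.7] xyaw 28.35 zax [-0.002 -0.001 -1.   ] w 0.0001 q [-0.02  0.58 -0.38  1.69  0.26  0.92 -1.58]
tab dp [0.0002 0.0001 0.0005]
```

```bash
python3 -m handwheel '[{"dp":[0,0,0.001],"delta_rot":[0,0,0]},{"dp":[0,0,0.002],"delta_rot":[0,0,0]},{"dp":[0,0,0.002],"delta_rot":[0,0,0]}]'; python3 h.py two 0.16
```

```text
clock: 4.08
tcp_pos: [0.6371, 0.1276, 0.1181]
orientation: [3.046, 0.769, -0.001]
contact_force: [-3.6, -1.3, 7.4]
grip_width: -0.0001
gripper_force: 3.7
t 4.08 [0.6371 0.1276 0.1181] F [-3.6 -1.3  7.4] xyaw 28.34 zax [-0.001 -0.001 -1.   ] w -0.0001 q [-0.02  0.58 -0.38  1.69  0.26  0.92 -1.58]
two dp [-0.0852  0.065  -0.0418]
```

The tip stopped at 118 mm with 7 N, so the tab section is shut. On to section two.

```bash
python3 -m handwheel '[{"dp":[0,0,-0.02],"delta_rot":[0,0,0]},{"dp":[0,0,-0.042],"delta_rot":[0,0,0]},{"dp":[-0.028,0.022,-0.042],"delta_rot":[0,0,0]},{"dp":[-0.056,0.044,-0.042],"delta_rot":[0,0,0]},{"dp":[-0.085,0.065,-0.042],"delta_rot":[0,0,0]},{"dp":[-0.085,0.065,-0.042],"delta_rot":[0,0,0]},{"dp":[-0.085,0.065,-0.042],"delta_rot":[0,0,0]}]'; python3 h.py two 0.118
```

```text
clock: 4.95
tcp_pos: [0.5942, 0.0309, 0.1603]
orientation: [-3.046, -0.77, -0.003]
contact_force: [-0.2, 0.5, -0.6]
grip_width: 0.0004
gripper_force: 0.0
t 4.95 [0.5942 0.0309 0.1603] F [-0.2  0.5 -0.6] xyaw 28.36 zax [ 0.002  0.001 -1.   ] w 0.0004 q [ 0.14  0.45 -0.39  1.8   0.21  0.93 -1.41]
two dp [-0.0016  0.0003  0.0423]
```

```bash
python3 -m handwheel '[{"dp":[-0.001,0,0.015],"delta_rot":[0,0,0]},{"dp":[-0.001,0,0.027],"delta_rot":[0,0,0]},{"dp":[-0.001,0,0.031],"delta_rot":[0,0,0]},{"dp":[-0.001,0,0.034],"delta_rot":[0,0,0]},{"dp":[-0.001,0,0.037],"delta_rot":[0,0,0]},{"dp":[-0.001,0,0.04],"delta_rot":[0,0,0]},{"dp":[-0.001,0,0.042],"delta_rot":[0,0,0]},{"dp":[-0.001,0,0.044],"delta_rot":[0,0,0]},{"dp":[-0.001,0,0.044],"delta_rot":[0,0,0]}]'; python3 h.py three 0.16
```

```text
clock: 6.08
tcp_pos: [0.5925, 0.0302, 0.1178]
orientation: [3.045, 0.77, -0.001]
contact_force: [-9.3, -2.3, 23.9]
grip_width: -0.0
gripper_force: 12.1
t 6.08 [0.5925 0.0302 0.1178] F [-9.3 -2.3 23.9] xyaw 28.36 zax [-0.    -0.001 -1.   ] w -0.0 q [ 0.13  0.5  -0.38  1.83  0.24  0.85 -1.44]
three dp [-0.0846 -0.0642 -0.0422]
```

```bash
python3 -m handwheel '[{"dp":[0,0,-0.02],"delta_rot":[0,0,0]},{"dp":[0,0,-0.044],"delta_rot":[0,0,0]},{"dp":[-0.028,-0.022,-0.044],"delta_rot":[0,0,0]},{"dp":[-0.056,-0.043,-0.044],"delta_rot":[0,0,0]},{"dp":[-0.085,-0.064,-0.044],"delta_rot":[0,0,0]},{"dp":[-0.085,-0.064,-0.044],"delta_rot":[0,0,0]},{"dp":[-0.085,-0.064,-0.044],"delta_rot":[0,0,0]}]'; python3 h.py three 0.118;  python3 - <<'E'
from bench import vision
import cv2
a=vision.grab_frame("top")["img"][140:290,165:315];b=vision.grab_frame("scene")["img"][150:290,240:390]
import numpy as np
cv2.imwrite("pics/c2.png",np.hstack([cv2.resize(a,(400,400)),cv2.resize(b,(400,400))]))
E
```

```text
clock: 6.95
tcp_pos: [0.4883, 0.0458, 0.1597]
orientation: [3.046, 0.769, 0.002]
contact_force: [-0.8, 0.2, 0.3]
grip_width: -0.0006
gripper_force: 0.0
t 6.95 [0.4883 0.0458 0.1597] F [-0.8  0.2  0.3] xyaw 28.35 zax [ 0.001  0.    -1.   ] w -0.0006 q [ 0.15  0.3  -0.43  2.04  0.17  0.84 -1.45]
three dp [-0.0005 -0.001   0.0417]
```

View pics/c2.png

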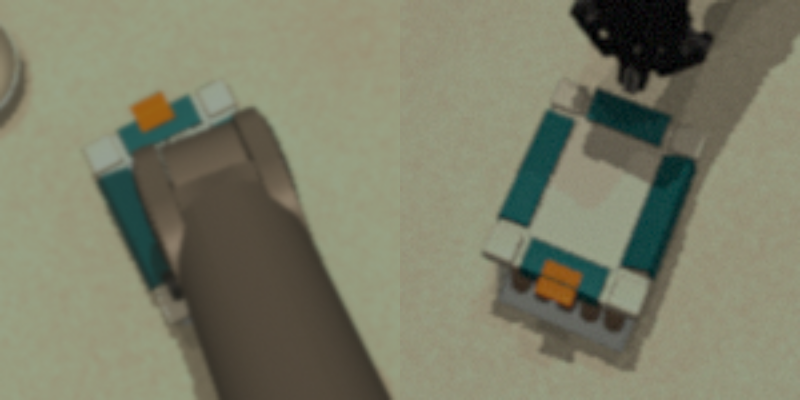

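The tab and second sections are flush, and the tab-side corner at (105,153) shows the box hasn't moved. The fingertips stand over the third section, at about (630,85) in the crop.

```bash
python3 -m handwheel '[{"dp":[0,-0.001,0.015],"delta_rot":[0,0,0]},{"dp":[0,-0.001,0.027],"delta_rot":[0,0,0]},{"dp":[0,-0.001,0.031],"delta_rot":[0,0,0]},{"dp":[0,-0.001,0.034],"delta_rot":[0,0,0]},{"dp":[0,-0.001,0.037],"delta_rot":[0,0,0]},{"dp":[0,-0.001,0.039],"delta_rot":[0,0,0]},{"dp":[0,-0.001,0.041],"delta_rot":[0,0,0]},{"dp":[0,-0.001,0.043],"delta_rot":[0,0,0]},{"dp":[0,-0.001,0.043],"delta_rot":[0,0,0]}]'; python3 h.py four 0.16
```

```text
clock: 8.18
tcp_pos: [0.4873, 0.0468, 0.1178]
orientation: [3.045, 0.769, 0.001]
contact_force: [-7.0, -1.6, 18.6]
grip_width: 0.0002
gripper_force: 9.4
t 8.18 [0.4873 0.0468 0.1178] F [-7.  -1.6 18.6] xyaw 28.35 zax [ 0.001 -0.001 -1.   ] w 0.0002 q [ 0.13  0.36 -0.42  2.07  0.21  0.75 -1.5 ]
four dp [ 0.0851 -0.0645 -0.0422]
```

```bash
python3 -m handwheel '[{"dp":[0,0,-0.02],"delta_rot":[0,0,0]},{"dp":[0,0,-0.043],"delta_rot":[0,0,0]},{"dp":[0.028,-0.022,-0.043],"delta_rot":[0,0,0]},{"dp":[0.056,-0.043,-0.043],"delta_rot":[0,0,0]},{"dp":[0.085,-0.065,-0.043],"delta_rot":[0,0,0]},{"dp":[0.085,-0.065,-0.043],"delta_rot":[0,0,0]},{"dp":[0.085,-0.065,-0.043],"delta_rot":[0,0,0]}]'; python3 h.py four 0.118
```

```text
clock: 9.05
tcp_pos: [0.5306, 0.1435, 0.1589]
orientation: [3.046, 0.769, -0.001]
contact_force: [-0.2, -1.3, 0.6]
grip_width: -0.0001
gripper_force: 0.0
t 9.05 [0.5306 0.1435 0.1589] F [-0.2 -1.3  0.6] xyaw 28.34 zax [-0.001 -0.001 -1.   ] w -0.0001 q [-0.02  0.39 -0.45  1.9   0.21  0.89 -1.65]
four dp [ 0.001  -0.      0.0409]
```

```bash
python3 -m handwheel '[{"dp":[0.001,0,0.015],"delta_rot":[0,0,0]},{"dp":[0.001,0,0.026],"delta_rot":[0,0,0]},{"dp":[0.001,0,0.03],"delta_rot":[0,0,0]},{"dp":[0.001,0,0.033],"delta_rot":[0,0,0]},{"dp":[0.001,0,0.036],"delta_rot":[0,0,0]},{"dp":[0.001,0,0.038],"delta_rot":[0,0,0]},{"dp":[0.001,0,0.04],"delta_rot":[0,0,0]},{"dp":[0.001,0,0.042],"delta_rot":[0,0,0]},{"dp":[0.001,0,0.043],"delta_rot":[0,0,0]}]'; python3 h.py four 0.16
```

```text
clock: 10.18
tcp_pos: [0.5321, 0.1443, 0.1178]
orientation: [3.045, 0.768, 0.0]
contact_force: [-7.7, -2.4, 21.7]
grip_width: -0.0002
gripper_force: 10.9
t 10.18 [0.5321 0.1443 0.1178] F [-7.7 -2.4 21.7] xyaw 28.31 zax [ 0.    -0.001 -1.   ] w -0.0002 q [-0.04  0.45 -0.43  1.93  0.25  0.81 -1.68]
four dp [-0.0007  0.     -0.0422]
```

Next I'll lift clear, move aside and check.

```bash
python3 -m handwheel '[{"dp":[0,0,-0.02],"delta_rot":[0,0,0]},{"dp":[0,0,-0.06],"delta_rot":[0,0,0]},{"dp":[0,0,-0.11],"delta_rot":[0,0,0]},{"dp":[-0.02,0.05,-0.12],"delta_rot":[0,0,0]},{"dp":[-0.04,0.1,-0.12],"delta_rot":[0,0,0]},{"dp":[-0.06,0.15,-0.12],"delta_rot":[0,0,0]},{"dp":[-0.08,0.2,-0.12],"delta_rot":[0,0,0]},{"dp":[-0.1,0.25,-0.12],"delta_rot":[0,0,0]},{"dp":[-0.1,0.3,-0.12],"delta_rot":[0,0,0]},{"dp":[-0.1,0.35,-0.12],"delta_rot":[0,0,0]},{"dp":[-0.1,0.35,-0.12],"delta_rot":[0,0,0]}]'
python3 - <<'E'
from bench import vision
import cv2
a=vision.grab_frame("top")["img"][160:275,185:295];b=vision.grab_frame("scene")["img"][170:280,260:370]
import numpy as np
cv2.imwrite("pics/c3.png",np.hstack([cv2.resize(a,(400,418)),cv2.resize(b,(400,418))]))
E
```

```text
clock: 11.55
tcp_pos: [0.6102, -0.2161, 0.2353]
orientation: [3.047, 0.759, -0.001]
contact_force: [0.1, 0.8, -0.6]
grip_width: -0.0002
gripper_force: 0.0
```

View pics/c3.png

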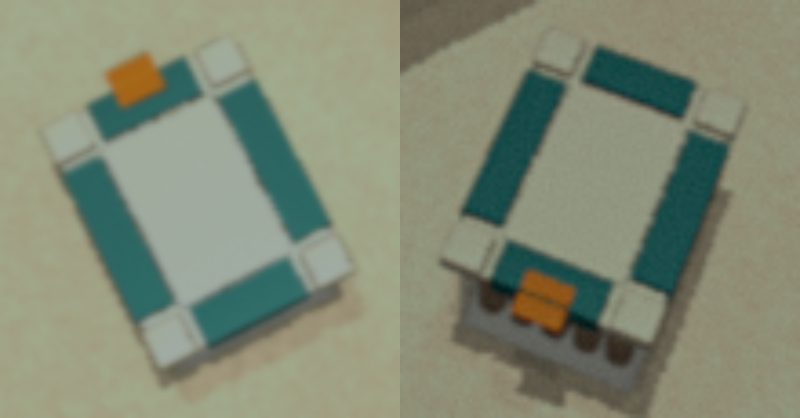

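All four sections lie flush. The corner pieces are at the same pixels as before ((69,139), (222,65), (328,260), (173,341)), so the box has not moved.

```bash
python3 -c "
from bench import r
print(r.hand_in())"
```

```text
the job is handed in; nothing more can be done
None
```

All four rim sections were pressed shut clockwise from the tab section and lie flush; the box is where it stood, the jug, mug, jar and bowl were left alone, and the job was handed in at about 12 s.

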